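# Square a test plate on the ledge and overhang it above the dust tray

### The arm

A 7-joint arm with a two-finger parallel gripper is mounted at the origin on the work surface. World frame = base frame: x ahead of the robot, y to its left, z up, the work surface at z = 0. Lengths are in mm, angles in rad, forces in N, time in s.
With the tool pointing down it reaches from about 400 to 875 mm from the base axis. Payload 4.4 kg.
Tool frame: the origin (TCP) lies midway between the tips of the shut fingers; the grasp point (between the pads) lies 19 mm behind it; z points along the fingers, y is the line along which they close (so a half turn about z gives the same grasp; the last joint's range is limited). The gripper opens to 85 mm and grips with 20 to 120 N. Pads are 22 mm wide; open, the fingers measure 114 mm over their backs; the gripper's body (76 mm by 85 mm) begins 54 mm behind the grasp point. The pads swing forward as they close: fully open they stand 13 mm farther back than shut.
Start: joints at [-1.235, 0.628, 0.038, 1.517, -0.027, 0.996, -0.02], TCP at [254.177, 598.257, 231.313] pointing down, gripper open.
Joint ranges: [-3.06, 3.06], [-0.37, 2.12], [-1.25, 1.32], [0.18, 2.47], [-1.1, 4.24], [0.23, 1.98], [-2.94, 2.94]. Speed limits (rad/s): [2.57, 2.57, 3.14, 3.14, 3.14, 3.14, 3.14].

### API

Orientations are given as [roll, pitch, yaw] about the fixed x, y, z axes, in that order (R = Rz(yaw) Ry(pitch) Rx(roll)).
In Python, from cell import read_state, get_image, finish_job gives the robot as it stands.
- The arm moves only by the tool send_rows, never from a script. Its argument "series" is a list of rows, each an object of numbers: "ax", "ay", "az": the turn, a rotation vector about the tool's x, y, z in rad; "dx", "dy", "dz": the shift along the tool's x, y, z in cm; "hand": the closure, from 0 (fully open) to 1 (shut). In form: [{"ax": .., "ay": .., "az": .., "dx": .., "dy": .., "dz": .., "hand": ..}, ...]. A call has 1 to 10 rows; each row is the pose to reach, as a shift and turn from the pose commanded when the call began, along the tool's axes at that moment; what a row does not reach only later rows make up. A row lasts 1/10 s, in which the tool goes at most 50 mm and 8.59 degrees, less where a joint would pass 70% of its speed; a pose out of reach is approached as far as the arm can. A call with a gripper value outside its range is refused whole. The fingers move at their own pace and stop on an object; the grip force is fixed at half the most. Time passes only in rows, so rows that repeat a pose let the fingers close. It gives the time, the measured TCP pose, the force, the opening and the grip force at its end, in the units of the state.
- read_state(): the state, without advancing time (a new reading comes with each control period).
- get_image(name): name is "side" or "top" or "wrist"; returns a dict with "pixels" (480x640x3 uint8, red, green, blue), "mtx" (3x3 intrinsics, pixels), "R" (3x3) and "t" (3): a world point X has camera coordinates R X + t. Camera axes: x right, y down, z forward; pixel columns grow to the right and rows downward; lengths in mm; the calibration is good to about 2 mm. A picture is of the moment at which its call begins. There is no depth.
- finish_job(): hands the job in; it is judged then, once.
The state is a dict: "clock": time; "qpos": joint angles; "qd": joint speeds; "tau": joint torques, N m; "eef_pos": TCP position; "tool_rot": TCP orientation; "force": force on the tool from outside, world axes, zero at the start; "torque": the same for the moment, N m; "width": finger opening in mm; "gripper_force": force on a finger pad.
Only numpy, scipy, OpenCV 4.12 (cv2) and the standard library are available. Lean on these libraries where they do the work, as an engineer would, in place of code of your own. Each camera call takes 0.05 s, during which the arm holds its last target. There are 200 camera calls.

### The job

Push the loose metal plate straight back against the fence of its raised ledge until its long edge is flush with the fence, and then push it along the fence until about a third of its length hangs over the end of the ledge where the open tray stands. Only push the plate with the fingertips, never lift it or let it tip off, leave it lying flat and flush against the fence, and leave the other things on the table where they are.

Things in the scene. Friction and masses are not known exactly. Their poses are not given: they have to be found in the camera images.
- plate: Loose smooth rectangular metal plate, sliding easily on the ledge and fence (friction about 0.25), 90 mm (its x) by 120 mm (its y) by 6 mm thick, about 0.17 kg (give or take a third), lying flat on the ledge, at first askew by up to 0.25 rad and 15 to 35 mm short of the fence at its middle. Origin at the centre of its underside, z up.
- stand: Fixed raised ledge, its top 50 mm above the table, long side along its y. Origin on the table. In this frame the ledge's top spans x -0.085 to +0.060, y -0.140 to +0.140. The fence stands along the whole far side, its face at x = +0.060, 12 mm thick, 20 mm higher than the ledge. The front and both ends have no rim. For the flush plate the origin's x is +0.015; at a third (40 mm) of overhang its y is +/-0.120.
- tray: Open low white tray, 130 x 100 mm and 20 mm high, on the table just beyond one end of the ledge (which end varies), partly below where the plate will overhang. Origin at the centre of its underside.
- case: Closed low black case with grey lid, 120 x 90 mm and 33 mm high, on the table beyond the other end of the ledge. Bystander. Origin at the centre of its underside.
- tin: Bystander: round metal powder tin, 62 mm across, 36 mm high, on the table in front of the ledge. Origin at the centre of its underside.
- tin_lid: Bystander: round black lid, 68 mm across, 13 mm high, on the table in front of the ledge. Origin at the centre of its underside.
- brush: Bystander: black brush standing on its 32 mm wide head, 135 mm high, on the table behind the fence. Origin at the centre of its underside.
- loupe: Bystander: stand magnifier, 44 mm across, 57 mm high, on the table behind the fence. Origin at the centre of its underside.
- spray: Bystander: white bottle, 48 mm across, 120 mm high, on the table behind the fence. Origin at the centre of its underside.
Mind the look-alikes: they are no part of the job. Of the things that look like the tray, take the one that is farthest to the robot's right at the start. Several things have the shape of the plate; the one meant has the colours described above.

How it is judged (in metres and radians):
On the way, in this order (a step that is already met when the one before it is completed fails the run):
1. the plate is pushed back flush against the fence (x of plate in the frame of stand above 0.011 m and angle between the y axis of plate and the y axis of stand, either way round below 0.06 rad), for 0.1 s.
2. the plate overhangs the tray's end of the ledge by about a third (((y of tray in the frame of stand above 0 m and y of plate in the frame of stand between 0.108 and 0.132 m) or (y of tray in the frame of stand below 0 m and y of plate in the frame of stand between -0.132 and -0.108 m))), for 0.2 s.
At the end, for the whole second after the job is handed in: The plate lies flat and still on the ledge, its far long edge within 4 mm of the fence at its middle and parallel to it within 0.06 rad, and overhangs the end of the ledge at the tray by 28 to 52 mm (all of step 1 and ((y of tray in the frame of stand above 0 m and y of plate in the frame of stand between 0.108 and 0.132 m) or (y of tray in the frame of stand below 0 m and y of plate in the frame of stand between -0.132 and -0.108 m)) and angle between plate's own z axis and vertical below 0.05 rad and height (world z) of plate between 0.046 and 0.054 m and linear speed of plate below 0.01 m/s); the robot touches nothing.
It fails at once if the plate is lifted, tipped or dropped off the ledge (height (world z) of plate above 0.062 m or height (world z) of plate below 0.04 m or angle between plate's own z axis and vertical above 0.15 rad).
It fails at once if a bystander is moved by more than 20 mm or knocked over (distance of any of tray, case, tin, tin_lid, brush, loupe, spray from where it was at the start of the episode above 0.02 m or angle between any of brush, spray, loupe's own z axis and vertical above 0.5 rad).
It also fails if it takes over 58 s, if anything falls off the work surface, if the arm or the gripper's body presses on something with over 40 N, if the wrist force passes 120 N, or if a joint passes its speed limit or range.

## Working session

There is one attempt and no reset: what is moved stays moved. The work goes in short steps, Python scripts to look and compute and a tool call to move; the robot and the scene stay as the last step left them, time stands still between calls to the robot, and variables do not carry over. Pictures are saved under pics/ and viewed, at most 10 in all, crops included, and the job is handed in when it is done.

Besides the shell and the picture viewer there is one more tool, called by a JSON object that holds its "op" and its "data", one argument or row to a line. send_rows: Moves the arm, as the interface text tells. Its arguments: {"type":"object","properties":{"series":{"type":"array","items":{"type":"object","properties":{"ax":{"type":"number"},"ay":{"type":"number"},"az":{"type":"number"},"dx":{"type":"number"},"dy":{"type":"number"},"dz":{"type":"number"},"hand":{"type":"number"}}}}},"required":["series"]}

```bash
mkdir -p pics
python3 - <<'E'
from cell import *
import cv2
s=read_state();print({k:s[k] for k in('clock','eef_pos','tool_rot','force','width')})
for n in('top','side'):
    i=get_image(n);cv2.imwrite(f'pics/{n}0.png',i['pixels'][:,:,::-1]);print(n,i['mtx'],i['R'],i['t'])
E
```

```text
{'clock': 0.0, 'eef_pos': array([253.91501818, 597.69025712, 230.38575815]), 'tool_rot': array([-3.13971959e+00,  4.23887606e-05,  2.73984685e+00]), 'force': array([-0.0264029 , -0.39202375, -0.12392297]), 'width': 85.35714188382427}
top [[601.60378109   0.         309.96940354]
 [  0.         601.60378109 237.69426184]
 [  0.           0.           1.        ]] [[-0.0905662  -0.99588503  0.003282  ]
 [-0.97432532  0.08792249 -0.20726748]
 [ 0.20612602 -0.02196916 -0.97827881]] [ 56.6764556  546.64010854 968.06213038]
side [[465.75945988   0.         324.79414621]
 [  0.         465.75945988 245.57437017]
 [  0.           0.           1.        ]] [[-0.8977787  -0.44012466 -0.01684341]
 [-0.22987823  0.50084623 -0.83445135]
 [ 0.37569857 -0.74528071 -0.55082415]] [501.22760916 176.96553894 657.45983901]
```

View pics/top0.png

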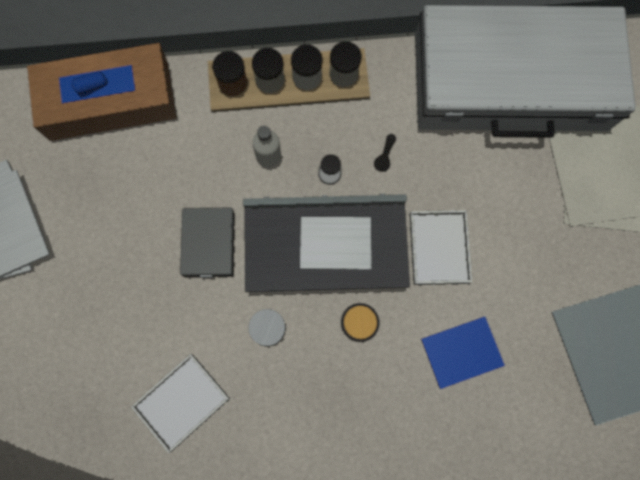

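View pics/side0.png

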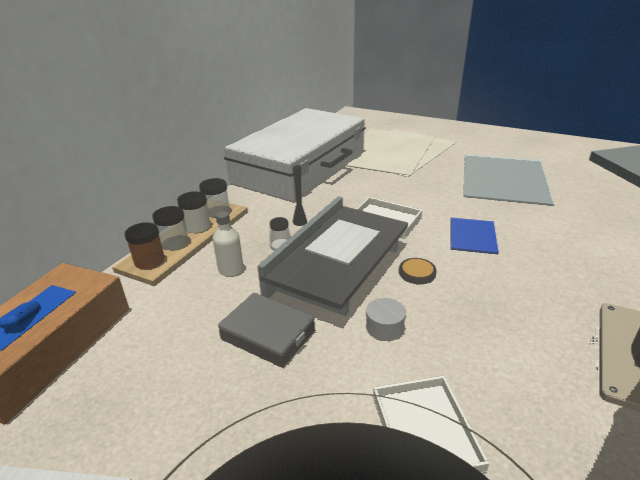

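The top view shows:
- **Plate:** the silver plate is on the dark ledge at (336,243). The look-alikes are the blue sheet (463,352), the grey sheet (610,350) and the papers at (15,225). The silver one on the ledge is the one I want.
- **Tray:** candidates are (440,248) and (182,402). The one farthest to the robot's right (image right is -y) is (440,248), at the ledge's right end.
- **Other positions:** the fence is at row ~200, on the far side. The lid is at (360,322) and the tin at (267,327), both in front of the ledge.

Next I'll measure and check a close crop.

```bash
cat > h.py <<'E'
import cv2,numpy as np
from cell import *
def ray(i,px,z):
    px=np.atleast_2d(px).astype(float);R,t=i['R'],np.array(i['t']).ravel()
    d=np.c_[px,np.ones(len(px))]@np.linalg.inv(i['mtx']).T@R; c=-R.T@t
    return c+d*((z-c[2])/d[:,2])[:,None]
def proj(i,P):
    q=(np.atleast_2d(P)@i['R'].T+np.array(i['t']).ravel())@i['mtx'].T
    return q[:,:2]/q[:,2:]
def rect(i,mask,z):
    c=max(cv2.findContours(mask.astype(np.uint8),0,1)[0],key=cv2.contourArea)
    p=ray(i,c[:,0],z)[:,:2]
    r=cv2.minAreaRect(p.astype(np.float32)); return r,cv2.boxPoints(r)
def plate(i,box=(190,300,235,500),thr=110):
    g=i['pixels'].min(2); m=np.zeros(g.shape,bool);a,b,c,d=box;m[a:b,c:d]=g[a:b,c:d]>thr
    return rect(i,m,56)
E
python3 - <<'E'
from h import *
i=get_image('top');g=i['pixels'].max(2)
print(g[243,236:420:6], g[190:300:4,270],g[190:300:4,336])
print('plate',plate(i,(208,288,250,405)))
m=np.zeros(g.shape,bool);m[207:300,236:420]=1
m&=(g<75)|0; m[210:280,295:378]=1
print('ledge',rect(i,m,50))
# fence top (z 70): row profile
print([tuple(g[192:212,c]) for c in (260,380)])
cv2.imwrite('pics/crop.png',cv2.resize(i['pixels'][180:310,170:490,::-1],None,fx=2.5,fy=2.5,interpolation=2))
E
```

```text
[145 144  63  62  63  62  62  61  61  63  62 164 173 173 172 172 173 175
 171 172 172 172 170  63  63  64  61  62  65 116 170] [148 145 111 108  47  63  60  61  56  62  67  61  63  62  63  63  60  61
  62  63  62  64  61  64  63  54  77 145] [144 139  99  75  55  60  61 163 167 172 169 171 167 173 173 175 173 171
 171 169  70  62  63  65  63  67 135 138]
plate (((537.9696044921875, -35.09981918334961), (120.2042007446289, 88.6830062866211), 84.83386993408203), array([[488.3964  , -90.965096],
       [576.7192  , -98.950455],
       [587.54285 ,  20.765457],
       [499.22003 ,  28.750816]], dtype=float32))Traceback (most recent call last):
  File "<stdin>", line 6, in <module>
numpy._core._exceptions._UFuncOutputCastingError: Cannot cast ufunc 'bitwise_and' output from dtype('int64') to dtype('bool') with casting rule 'same_kind'
```

Run:
```python
from h import *
i=get_image('top');g=i['pixels'].max(2)
m=np.zeros(g.shape,bool);m[209:300,236:420]=(g<75)[209:300,236:420]; m[209:280,295:378]=1
r,b=rect(i,m,50);print('ledge(lower edges matter)',r,b)
# front edge & end edges lines: front corner rows
# front edge: use only last dark row per column on the top face
c0=range(255,400,4); f=[]
gx=cv2.GaussianBlur(i['pixels'],(3,3),0).max(2).astype(float)
top=[]
for c in c0:
    col=gx[186:206,c]; top.append((c,186+np.argmin(np.diff(col[:10]))+.5))
P=ray(i,top,70);print('fence far top edge fit x=a*y+b',np.polyfit(P[:,1],P[:,0],1))
print(gx[270:300,280].astype(int),gx[270:300,390].astype(int))
cv2.imwrite('pics/crop.png',cv2.resize(i['pixels'][180:310,170:490,::-1],None,fx=2.5,fy=2.5,interpolation=2))
```

```text
ledge(lower edges matter) ((528.9041137695312, -18.140167236328125), (276.1651306152344, 146.96713256835938), 86.02314758300781) [[ 446.02097  -150.7939  ]
 [ 592.6343   -160.98659 ]
 [ 611.78723   114.513565]
 [ 465.17395   124.70625 ]]
fence far top edge fit x=a*y+b [9.89696009e-02 6.23400468e+02]
[ 64  63  62  63  64  64  64  64  65  65  64  64  64  64  64  64  64  65
  65  62  59  61  70  82 101 123 138 144 145 146] [ 64  64  63  63  62  63  64  63  63  63  63  63  64  64  64  63  59  57
  61  68  78  95 116 133 140 142 142 141 142 143]
```

View pics/crop.png

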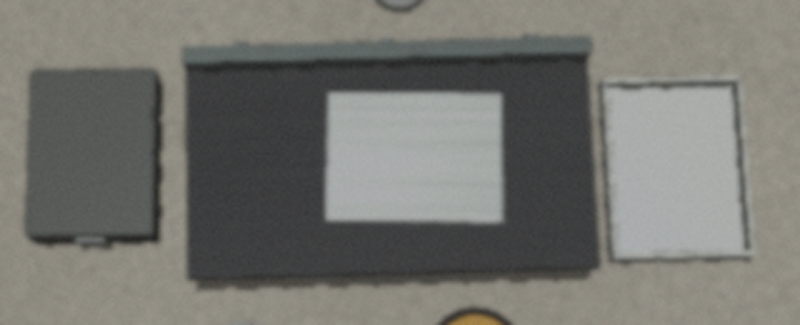

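The crop confirms the silver plate on the dark ledge, with the fence behind it and the white tray just beyond the right end. In crop pixels, the front ledge corners are at (188,278) and (599,267). The fence's top front edge runs from (185,65) to (591,55).

Run:
```python
from h import *
i=get_image('top')
f=lambda L:np.array(L)/2.5+[170,180]-.3
print('front',ray(i,f([(188,278),(599,267)]),50))
print('fence front top',ray(i,f([(185,65),(591,55)]),70))
print('fence back top',ray(i,f([(184,48),(591,38)]),70))
F=ray(i,f([(188,278),(599,267)]),50)
print('tray',ray(i,f([(601,80),(738,78),(751,255),(612,260)]),20))
print('tin,lid', ray(i,[(267,327)],36),ray(i,[(360,322)],13))
print('brush,loupe,spray',ray(i,[(391,139)],135),ray(i,[(331,163)],57),ray(i,[(264,131)],120))
s=read_state();print(cv2.Rodrigues(np.zeros(3))[0][0,0], s['tool_rot'])
```

```text
front [[ 469.66393719  124.40712592   50.        ]
 [ 452.08351627 -152.42926512   50.        ]]
fence front top [[ 612.35269811  114.63909264   70.        ]
 [ 594.56440026 -161.50071211   70.        ]]
fence back top [[ 624.37592602  114.50498512   70.        ]
 [ 606.51135547 -162.98753683   70.        ]]
tray [[ 588.52351892 -175.98390688   20.        ]
 [ 581.20129781 -273.68759438   20.        ]
 [ 454.255204   -264.41918105   20.        ]
 [ 459.51089132 -167.4641592    20.        ]]
tin,lid [[407.15650757  92.77871381  36.        ]] [[402.72371396 -66.50101023  13.        ]]
brush,loupe,spray [[ 684.95958617 -137.50502836  135.        ]] [[679.3765008  -41.65556045  57.        ]] [[723.37382846  68.1172537  120.        ]]
1.0 [-3.14073687e+00  7.53135753e-07  2.73982237e+00]
```

```bash
cat >> h.py <<'E'
from scipy.spatial.transform import Rotation as Ro
O=np.array([544.6,-19.5]);EX=np.array([.998,-.064]);EY=np.array([.064,.998])
def W(xs,ys,z): return np.r_[O+xs*EX+ys*EY,z]
def S(p): d=np.array(p)[:2]-O; return d@EX,d@EY
def go(xs,ys,z,yaw):
    "cm/rad in tool axes to a stand-frame target"
    s=read_state();R=Ro.from_euler('xyz',s['tool_rot']);T=Ro.from_euler('xyz',[np.pi,0,yaw])
    print('d cm',np.round(R.inv().apply(W(xs,ys,z)-s['eef_pos'])/10,2),'a',np.round((R.inv()*T).as_rotvec(),3))
    print('now',np.round(S(s['eef_pos']),1),np.round(s['eef_pos'],1),np.round(s['force'],1),s['clock'])
E
python3 -c "
from h import *
go(-74,-16,100,np.pi-.064)"
```

```text
d cm [-44.44 -49.42  13.13] a [-0.001 -0.    -0.338]
now [-329.5  597.7] [254.1 598.  230.9] [-0.5 -0.  -0.1] 0.25
```

{"op": "send_rows", "data": {
  "series": [
    {"dx":-44.4,"dy":-49.4,"dz":8,"az":-0.338,"hand":0},
    {"dx":-44.4,"dy":-49.4,"dz":8,"az":-0.338,"hand":0},
    {"dx":-44.4,"dy":-49.4,"dz":8,"az":-0.338,"hand":0},
    {"dx":-44.4,"dy":-49.4,"dz":8,"az":-0.338,"hand":0},
    {"dx":-44.4,"dy":-49.4,"dz":8,"az":-0.338,"hand":0},
    {"dx":-44.4,"dy":-49.4,"dz":8,"az":-0.338,"hand":0},
    {"dx":-44.4,"dy":-49.4,"dz":8,"az":-0.338,"hand":0},
    {"dx":-44.4,"dy":-49.4,"dz":8,"az":-0.338,"hand":0},
    {"dx":-44.4,"dy":-49.4,"dz":8,"az":-0.338,"hand":0},
    {"dx":-44.4,"dy":-49.4,"dz":8,"az":-0.338,"hand":0}
  ]
}}

```text
invalid input at $.series[0]: expected keys ax, ay, az, dx, dy, dz, hand
```

```bash
python3 -c "
from h import *
go(-74,-16,75,np.pi-.064)"
```

```text
d cm [-44.44 -49.42  15.63] a [-0.001 -0.    -0.338]
now [-329.5  597.7] [254.1 598.  230.9] [-0.5 -0.  -0.1] 0.25
```

{"op": "send_rows", "data": {
  "series": [
    {"dx":-44.4,"dy":-49.4,"dz":8,"ax":0,"ay":0,"az":-0.338,"hand":0},
    {"dx":-44.4,"dy":-49.4,"dz":8,"ax":0,"ay":0,"az":-0.338,"hand":0},
    {"dx":-44.4,"dy":-49.4,"dz":8,"ax":0,"ay":0,"az":-0.338,"hand":0},
    {"dx":-44.4,"dy":-49.4,"dz":8,"ax":0,"ay":0,"az":-0.338,"hand":0},
    {"dx":-44.4,"dy":-49.4,"dz":8,"ax":0,"ay":0,"az":-0.338,"hand":0},
    {"dx":-44.4,"dy":-49.4,"dz":8,"ax":0,"ay":0,"az":-0.338,"hand":0},
    {"dx":-44.4,"dy":-49.4,"dz":8,"ax":0,"ay":0,"az":-0.338,"hand":0},
    {"dx":-44.4,"dy":-49.4,"dz":8,"ax":0,"ay":0,"az":-0.338,"hand":0},
    {"dx":-44.4,"dy":-49.4,"dz":8,"ax":0,"ay":0,"az":-0.338,"hand":0},
    {"dx":-44.4,"dy":-49.4,"dz":8,"ax":0,"ay":0,"az":-0.338,"hand":0}
  ]
}}

```text
clock: 1.25
eef_pos: [415.7, 126.9, 171.5]
tool_rot: [3.141, 0.001, 3.078]
force: [1.0, 0.5, -0.8]
width: 85.3
gripper_force: 0.0
```

{"op": "send_rows", "data": {
  "series": [
    {"dx":0,"dy":0,"dz":0,"ax":0,"ay":0,"az":0,"hand":0}
  ]
}}

```text
clock: 1.35
eef_pos: [416.7, 120.8, 171.0]
tool_rot: [-3.138, -0.0, 3.065]
force: [-0.1, 0.3, 0.9]
width: 85.2
gripper_force: 0.0
```

```bash
python3 -c "
from h import *
go(-74,-16,75,np.pi-.064)"
```

```text
d cm [ -6.45 -14.66   9.66] a [-0.004 -0.    -0.013]
now [-136.6  131.8] [416.7 120.8 171. ] [-0.1  0.3  0.9] 1.35
```

{"op": "send_rows", "data": {
  "series": [
    {"dx":-6.4,"dy":-14.6,"dz":5,"ax":0,"ay":0,"az":0,"hand":0},
    {"dx":-6.4,"dy":-14.6,"dz":7,"ax":0,"ay":0,"az":0,"hand":0},
    {"dx":-6.4,"dy":-14.6,"dz":9.6,"ax":0,"ay":0,"az":0,"hand":0},
    {"dx":-6.4,"dy":-14.6,"dz":9.6,"ax":0,"ay":0,"az":0,"hand":0},
    {"dx":-6.4,"dy":-14.6,"dz":9.6,"ax":0,"ay":0,"az":0,"hand":0},
    {"dx":-6.4,"dy":-14.6,"dz":9.6,"ax":0,"ay":0,"az":0,"hand":0},
    {"dx":-6.4,"dy":-14.6,"dz":9.6,"ax":0,"ay":0,"az":0,"hand":0},
    {"dx":-6.4,"dy":-14.6,"dz":9.6,"ax":0,"ay":0,"az":0,"hand":0}
  ]
}}

```text
clock: 2.15
eef_pos: [470.2, -19.4, 76.5]
tool_rot: [3.141, 0.002, 3.08]
force: [0.5, 0.2, -0.3]
width: 85.5
gripper_force: 0.0
```

Run:
```python
from h import *
go(-74,-16,45,np.pi-.064)
i=get_image('side');cv2.imwrite('pics/s1.png',cv2.resize(i['pixels'][180:330,230:430,::-1],None,fx=4,fy=4,interpolation=2))
```

```text
d cm [-0.02 -1.13  3.15] a [0.001 0.002 0.003]
now [-74.3  -4.7] [470.2 -19.4  76.5] [ 0.5  0.2 -0.3] 2.15
```

View pics/s1.png

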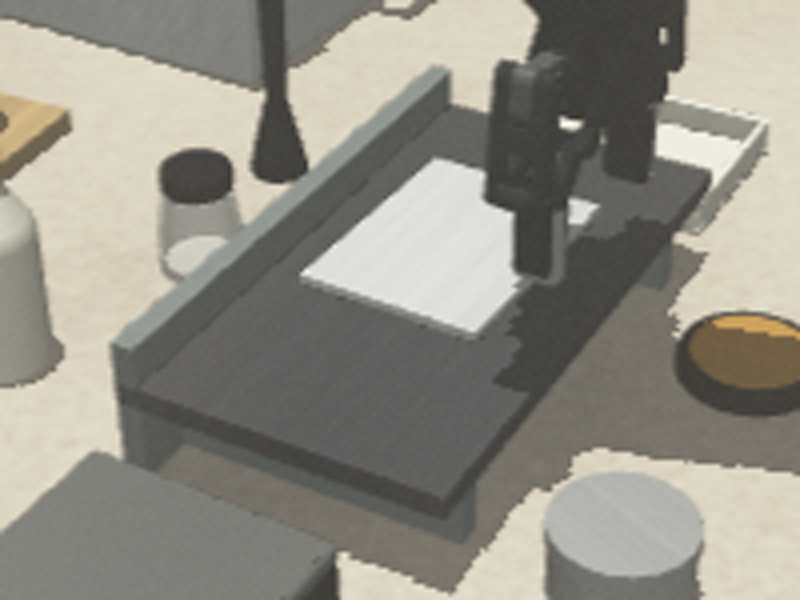

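The view shows both fingers open over the ledge's front strip, with the near tip at about (540,270) in the crop, in front of the plate. I'll come down to feel for the ledge.

{"op": "send_rows", "data": {
  "series": [
    {"dx":0,"dy":-1.1,"dz":1,"ax":0,"ay":0,"az":0,"hand":0},
    {"dx":0,"dy":-1.1,"dz":2,"ax":0,"ay":0,"az":0,"hand":0},
    {"dx":0,"dy":-1.1,"dz":3,"ax":0,"ay":0,"az":0,"hand":0},
    {"dx":0,"dy":-1.1,"dz":3,"ax":0,"ay":0,"az":0,"hand":0},
    {"dx":0,"dy":-1.1,"dz":3,"ax":0,"ay":0,"az":0,"hand":0},
    {"dx":0,"dy":-1.1,"dz":3,"ax":0,"ay":0,"az":0,"hand":0}
  ]
}}

```text
clock: 2.8
eef_pos: [469.1, -31.9, 45.5]
tool_rot: [3.141, -0.0, 3.078]
force: [0.1, -0.5, -0.0]
width: 85.1
gripper_force: 0.0
```

Run:
```python
from h import *
go(-74,-16,40,np.pi-.064)
```

```text
d cm [-0.05  0.12  0.55] a [ 0. -0.  0.]
now [-74.5 -17.2] [469.1 -31.9  45.5] [ 0.1 -0.5 -0. ] 2.8
```

{"op": "send_rows", "data": {
  "series": [
    {"dx":0,"dy":0,"dz":0.3,"ax":0,"ay":0,"az":0,"hand":0},
    {"dx":0,"dy":0,"dz":0.5,"ax":0,"ay":0,"az":0,"hand":0},
    {"dx":0,"dy":0,"dz":0.5,"ax":0,"ay":0,"az":0,"hand":0},
    {"dx":0,"dy":0,"dz":0.5,"ax":0,"ay":0,"az":0,"hand":0}
  ]
}}

```text
clock: 3.2
eef_pos: [469.0, -32.1, 40.5]
tool_rot: [3.142, -0.0, 3.078]
force: [-0.2, -0.2, 0.1]
width: 85.4
gripper_force: 0.0
```

{"op": "send_rows", "data": {
  "series": [
    {"dx":0,"dy":0,"dz":0.15,"ax":0,"ay":0,"az":0,"hand":0},
    {"dx":0,"dy":0,"dz":0.15,"ax":0,"ay":0,"az":0,"hand":0},
    {"dx":0,"dy":0,"dz":0.15,"ax":0,"ay":0,"az":0,"hand":0}
  ]
}}

```text
clock: 3.5
eef_pos: [469.0, -32.1, 39.0]
tool_rot: [-3.142, -0.0, 3.078]
force: [-0.0, 0.5, -0.3]
width: 85.2
gripper_force: 0.0
```

{"op": "send_rows", "data": {
  "series": [
    {"dx":-0.3,"dy":0,"dz":0,"ax":0,"ay":0,"az":0,"hand":0},
    {"dx":-0.6,"dy":0,"dz":0,"ax":0,"ay":0,"az":0,"hand":0},
    {"dx":-0.9,"dy":0,"dz":0,"ax":0,"ay":0,"az":0,"hand":0},
    {"dx":-1.2,"dy":0,"dz":0,"ax":0,"ay":0,"az":0,"hand":0},
    {"dx":-1.4,"dy":0,"dz":0,"ax":0,"ay":0,"az":0,"hand":0},
    {"dx":-1.6,"dy":0,"dz":0,"ax":0,"ay":0,"az":0,"hand":0},
    {"dx":-1.8,"dy":0,"dz":0,"ax":0,"ay":0,"az":0,"hand":0},
    {"dx":-2.0,"dy":0,"dz":0,"ax":0,"ay":0,"az":0,"hand":0},
    {"dx":-2.0,"dy":0,"dz":0,"ax":0,"ay":0,"az":0,"hand":0}
  ]
}}

```text
clock: 4.4
eef_pos: [489.5, -33.3, 39.0]
tool_rot: [3.141, 0.001, 3.078]
force: [0.8, 0.5, -0.4]
width: 85.3
gripper_force: 0.0
```

Run:
```python
from h import *
go(-41,-16,39,np.pi-.064)
i=get_image('side');cv2.imwrite('pics/s2.png',cv2.resize(i['pixels'][180:330,230:430,::-1],None,fx=4,fy=4,interpolation=2))
```

```text
d cm [-1.31  0.13  0.  ] a [0.    0.001 0.   ]
now [-54.1 -17.3] [489.5 -33.3  39. ] [ 0.8  0.5 -0.4] 4.4
```

View pics/s2.png

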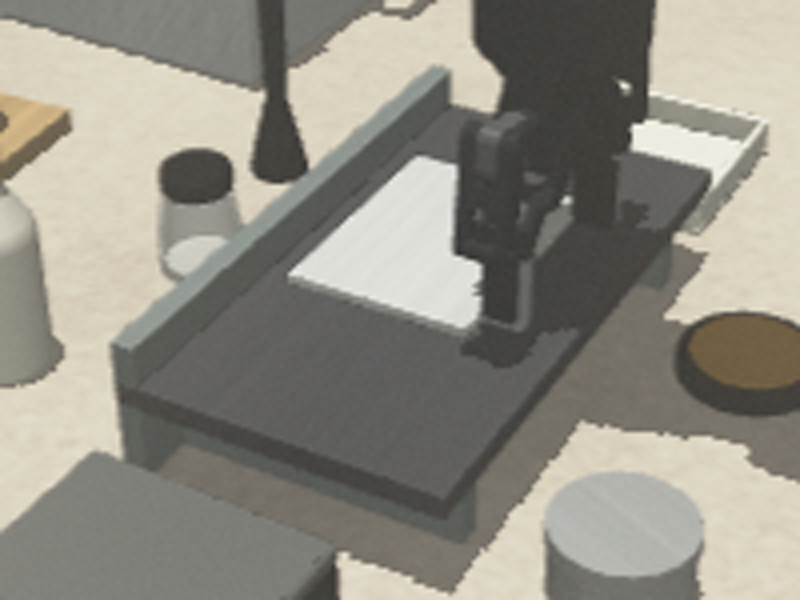

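The plate's left corner has moved from (300,275) to (290,277), so the fingers are pushing its edge and it is lying flat. I'll continue to the fence and watch the force.

{"op": "send_rows", "data": {
  "series": [
    {"dx":-0.2,"dy":0,"dz":0,"ax":0,"ay":0,"az":0,"hand":0},
    {"dx":-0.4,"dy":0,"dz":0,"ax":0,"ay":0,"az":0,"hand":0},
    {"dx":-0.6,"dy":0,"dz":0,"ax":0,"ay":0,"az":0,"hand":0},
    {"dx":-0.8,"dy":0,"dz":0,"ax":0,"ay":0,"az":0,"hand":0},
    {"dx":-1.0,"dy":0,"dz":0,"ax":0,"ay":0,"az":0,"hand":0},
    {"dx":-1.1,"dy":0,"dz":0,"ax":0,"ay":0,"az":0,"hand":0}
  ]
}}

```text
clock: 5.05
eef_pos: [500.3, -34.1, 39.0]
tool_rot: [3.142, 0.0, 3.078]
force: [-0.7, 0.0, -0.1]
width: 85.3
gripper_force: 0.2
```

{"op": "send_rows", "data": {
  "series": [
    {"dx":-0.1,"dy":0,"dz":0,"ax":0,"ay":0,"az":0,"hand":0},
    {"dx":-0.1,"dy":0,"dz":0,"ax":0,"ay":0,"az":0,"hand":0}
  ]
}}

```text
clock: 5.25
eef_pos: [501.2, -34.1, 39.0]
tool_rot: [3.142, 0.0, 3.078]
force: [-0.4, 0.5, -0.1]
width: 85.8
gripper_force: 0.0
```

{"op": "send_rows", "data": {
  "series": [
    {"dx":-0.1,"dy":0,"dz":0,"ax":0,"ay":0,"az":0,"hand":0},
    {"dx":-0.1,"dy":0,"dz":0,"ax":0,"ay":0,"az":0,"hand":0}
  ]
}}

```text
clock: 5.45
eef_pos: [502.1, -34.2, 39.0]
tool_rot: [3.142, 0.0, 3.078]
force: [0.2, -0.0, -0.3]
width: 85.4
gripper_force: 0.0
```

{"op": "send_rows", "data": {
  "series": [
    {"dx":-0.1,"dy":0,"dz":0,"ax":0,"ay":0,"az":0,"hand":0},
    {"dx":-0.15,"dy":0,"dz":0,"ax":0,"ay":0,"az":0,"hand":0}
  ]
}}

```text
clock: 5.65
eef_pos: [503.5, -34.3, 39.0]
tool_rot: [3.142, -0.0, 3.078]
force: [-0.6, -0.2, 0.2]
width: 85.6
gripper_force: 0.2
```

{"op": "send_rows", "data": {
  "series": [
    {"dx":-0.1,"dy":0,"dz":0,"ax":0,"ay":0,"az":0,"hand":0},
    {"dx":-0.15,"dy":0,"dz":0,"ax":0,"ay":0,"az":0,"hand":0}
  ]
}}

```text
clock: 5.85
eef_pos: [504.0, -34.4, 38.9]
tool_rot: [-3.141, -0.002, 3.078]
force: [-2.5, -0.4, 1.2]
width: 85.2
gripper_force: 1.4
```

Run:
```python
from h import *
go(-41,-16,39,np.pi-.064)
i=get_image('side');p=i['pixels'];cv2.imwrite('pics/s3.png',cv2.resize(p[195:280,280:380,::-1],None,fx=7,fy=7,interpolation=2))
```

```text
d cm [ 0.15  0.15 -0.01] a [-0.    -0.002  0.   ]
now [-39.5 -17.5] [504.  -34.4  38.9] [-2.5 -0.4  1.2] 5.85
```

View pics/s3.png

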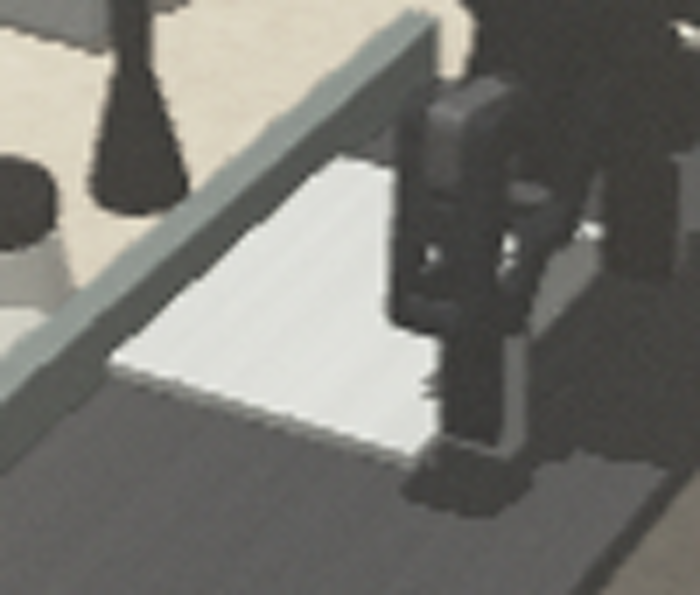

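The plate's far edge now lies along the foot of the fence, with its corner at (110,360) in the crop, and the force is rising. I'll press a little more, hold, and back off.

{"op": "send_rows", "data": {
  "series": [
    {"dx":-0.1,"dy":0,"dz":0,"ax":0,"ay":0,"az":0,"hand":0},
    {"dx":-0.1,"dy":0,"dz":0,"ax":0,"ay":0,"az":0,"hand":0},
    {"dx":-0.1,"dy":0,"dz":0,"ax":0,"ay":0,"az":0,"hand":0}
  ]
}}

```text
clock: 6.2
eef_pos: [504.1, -34.4, 38.7]
tool_rot: [-3.141, -0.004, 3.078]
force: [-5.4, 0.3, 2.5]
width: 85.5
gripper_force: 2.6
```

{"op": "send_rows", "data": {
  "series": [
    {"dx":0.3,"dy":0,"dz":0,"ax":0,"ay":0,"az":0,"hand":0},
    {"dx":1,"dy":0,"dz":0,"ax":0,"ay":0,"az":0,"hand":0},
    {"dx":2,"dy":0,"dz":-2,"ax":0,"ay":0,"az":0,"hand":0},
    {"dx":2,"dy":0,"dz":-6,"ax":0,"ay":0,"az":0,"hand":0},
    {"dx":2,"dy":0,"dz":-8,"ax":0,"ay":0,"az":0,"hand":1},
    {"dx":2,"dy":0,"dz":-8,"ax":0,"ay":0,"az":0,"hand":1},
    {"dx":2,"dy":0,"dz":-8,"ax":0,"ay":0,"az":0,"hand":1}
  ]
}}

```text
clock: 6.9
eef_pos: [486.5, -33.2, 119.3]
tool_rot: [3.141, 0.002, 3.078]
force: [-0.5, 0.0, -1.2]
width: 44.0
gripper_force: 0.0
```

Run:
```python
from h import *
s=read_state();print(s['qpos'],s['width'])
for yaw in (np.pi/2-.064,-np.pi/2-.064): go(8,75,120,yaw)
```

```text
[ 0.0699385   0.57595986 -0.08597164  2.06844738  0.09792663  0.49893639
  1.41867249] 44.00728858458632
d cm [-6.51  9.24 -0.06] a [2.000e-03 1.000e-03 1.571e+00]
now [-57.1 -17.4] [486.5 -33.2 119.3] [-0.5  0.  -1.2] 6.9
d cm [-6.51  9.24 -0.06] a [-1.000e-03  2.000e-03 -1.571e+00]
now [-57.1 -17.4] [486.5 -33.2 119.3] [-0.5  0.  -1.2] 6.9
```

{"op": "send_rows", "data": {
  "series": [
    {"dx":-6.9,"dy":9.2,"dz":0,"ax":0,"ay":0,"az":1.57,"hand":1},
    {"dx":-6.9,"dy":9.2,"dz":0,"ax":0,"ay":0,"az":1.57,"hand":1},
    {"dx":-6.9,"dy":9.2,"dz":0,"ax":0,"ay":0,"az":1.57,"hand":1},
    {"dx":-6.9,"dy":9.2,"dz":0,"ax":0,"ay":0,"az":1.57,"hand":1},
    {"dx":-6.9,"dy":9.2,"dz":0,"ax":0,"ay":0,"az":1.57,"hand":1},
    {"dx":-6.9,"dy":9.2,"dz":0,"ax":0,"ay":0,"az":1.57,"hand":1},
    {"dx":-6.9,"dy":9.2,"dz":0,"ax":0,"ay":0,"az":1.57,"hand":1},
    {"dx":-6.9,"dy":9.2,"dz":0,"ax":0,"ay":0,"az":1.57,"hand":1},
    {"dx":-6.9,"dy":9.2,"dz":0,"ax":0,"ay":0,"az":1.57,"hand":1},
    {"dx":-6.9,"dy":9.2,"dz":0,"ax":0,"ay":0,"az":1.57,"hand":1}
  ]
}}

```text
clock: 7.9
eef_pos: [559.9, 53.9, 117.3]
tool_rot: [-3.139, 0.001, 1.572]
force: [0.8, 0.6, -0.7]
width: 0.1
gripper_force: 0.0
```

Run:
```python
from h import *
s=read_state();print(s['qpos'],s['width'],s['tool_rot'])
go(12,75,70,np.pi/2-.064)
i=get_image('top');cv2.imwrite('pics/t4.png',cv2.resize(i['pixels'][150:310,170:490,::-1],None,fx=2.5,fy=2.5,interpolation=2))
```

```text
[-0.37625962  0.68722108  0.35990558  1.87428895 -0.37640015  0.64920083
  0.21306973] 0.11184411529356915 [-3.13947926e+00  1.43802542e-03  1.57153224e+00]
d cm [0.07 0.15 4.73] a [-0.002  0.002  0.065]
now [10.6 74.3] [559.9  53.9 117.3] [ 0.8  0.6 -0.7] 7.9
```

View pics/t4.png

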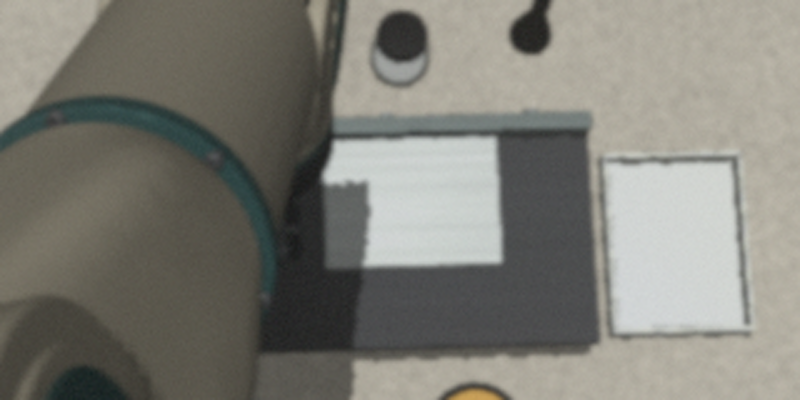

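The plate lies flush along the fence. Its front edge runs from (325,268) to (503,263) in the crop and its right end is at x≈500. The closed hand is beside its left end. I'll go down now.

{"op": "send_rows", "data": {
  "series": [
    {"dx":0.1,"dy":0.15,"dz":2,"ax":0,"ay":0,"az":0.065,"hand":1},
    {"dx":0.1,"dy":0.15,"dz":4,"ax":0,"ay":0,"az":0.065,"hand":1},
    {"dx":0.1,"dy":0.15,"dz":5.5,"ax":0,"ay":0,"az":0.065,"hand":1},
    {"dx":0.1,"dy":0.15,"dz":6.1,"ax":0,"ay":0,"az":0.065,"hand":1},
    {"dx":0.1,"dy":0.15,"dz":6.1,"ax":0,"ay":0,"az":0.065,"hand":1},
    {"dx":0.1,"dy":0.15,"dz":6.1,"ax":0,"ay":0,"az":0.065,"hand":1}
  ]
}}

```text
clock: 8.55
eef_pos: [562.4, 55.0, 58.0]
tool_rot: [3.141, 0.0, 1.513]
force: [-0.7, 0.2, 0.2]
width: 0.1
gripper_force: 0.0
```

Run:
```python
from h import *
go(12,60,52.5,np.pi/2-.064)
i=get_image('top')
f=lambda L:np.array(L)/2.5+[170,150]-.3
P=ray(i,f([(503,263),(500,137),(325,268)]),56)
print([np.round(S(p),1) for p in P])
```

```text
d cm [-1.55 -0.11  0.55] a [0.    0.    0.007]
now [13.  75.5] [562.4  55.   58. ] [-0.7  0.2  0.2] 8.55
[array([-29.1, -75.7]), array([ 59.4, -77.8]), array([-29.3,  45.2])]
```

{"op": "send_rows", "data": {
  "series": [
    {"dx":0,"dy":-0.1,"dz":0.3,"ax":0,"ay":0,"az":0.006,"hand":1},
    {"dx":0,"dy":-0.1,"dz":0.5,"ax":0,"ay":0,"az":0.006,"hand":1},
    {"dx":0,"dy":-0.1,"dz":0.5,"ax":0,"ay":0,"az":0.006,"hand":1},
    {"dx":0,"dy":-0.1,"dz":0.5,"ax":0,"ay":0,"az":0.006,"hand":1}
  ]
}}

```text
clock: 9.0
eef_pos: [561.3, 55.4, 53.1]
tool_rot: [3.141, -0.0, 1.507]
force: [0.2, -0.4, 0.5]
width: 0.3
gripper_force: 0.0
```

Run:
```python
from h import *
go(12,-20,52.5,np.pi/2-.064)
```

```text
d cm [-9.58  0.02  0.06] a [ 0. -0.  0.]
now [11.8 75.8] [561.3  55.4  53.1] [ 0.2 -0.4  0.5] 9.0
```

{"op": "send_rows", "data": {
  "series": [
    {"dx":-0.5,"dy":0,"dz":0.05,"ax":0,"ay":0,"az":0,"hand":1},
    {"dx":-1.0,"dy":0,"dz":0.05,"ax":0,"ay":0,"az":0,"hand":1},
    {"dx":-1.4,"dy":0,"dz":0.05,"ax":0,"ay":0,"az":0,"hand":1},
    {"dx":-1.7,"dy":0,"dz":0.05,"ax":0,"ay":0,"az":0,"hand":1},
    {"dx":-2.0,"dy":0.02,"dz":0.05,"ax":0,"ay":0,"az":0,"hand":1},
    {"dx":-2.3,"dy":0.03,"dz":0.05,"ax":0,"ay":0,"az":0,"hand":1},
    {"dx":-2.7,"dy":0.04,"dz":0.05,"ax":0,"ay":0,"az":0,"hand":1},
    {"dx":-3.1,"dy":0.05,"dz":0.05,"ax":0,"ay":0,"az":0,"hand":1},
    {"dx":-3.5,"dy":0.06,"dz":0.05,"ax":0,"ay":0,"az":0,"hand":1},
    {"dx":-4.0,"dy":0.07,"dz":0.05,"ax":0,"ay":0,"az":0,"hand":1}
  ]
}}

```text
clock: 10.0
eef_pos: [559.3, 15.1, 52.5]
tool_rot: [-3.141, -0.0, 1.507]
force: [-0.7, 0.7, 0.2]
width: -0.2
gripper_force: 0.2
```

Run:
```python
from h import *
go(12,-20,52.5,np.pi/2-.064)
i=get_image('top');g=i['pixels'].min(2)
cv2.imwrite('pics/t5.png',cv2.resize(i['pixels'][150:310,170:490,::-1],None,fx=2.5,fy=2.5,interpolation=2))
```

```text
d cm [-5.55 -0.05 -0.  ] a [-0. -0.  0.]
now [12.5 35.5] [559.3  15.1  52.5] [-0.7  0.7  0.2] 10.0
```

View pics/t5.png

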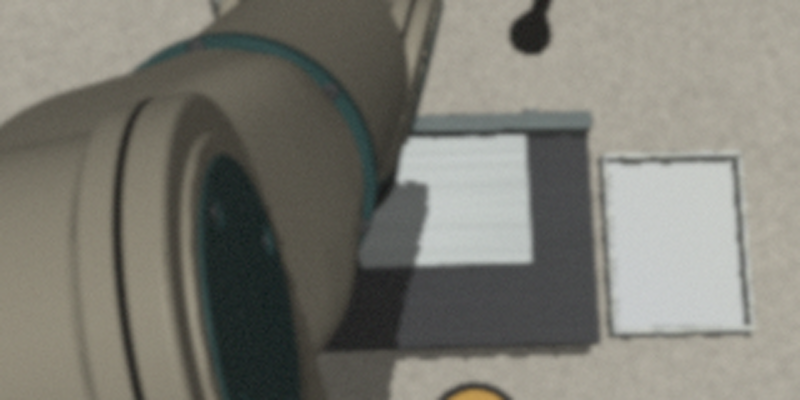

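The plate has slid about 20 mm, with its front-right corner now at (533,262) in the crop, and it is still flush. I'll keep pushing.

{"op": "send_rows", "data": {
  "series": [
    {"dx":-0.5,"dy":0,"dz":0,"ax":0,"ay":0,"az":0,"hand":1},
    {"dx":-1.0,"dy":0,"dz":0,"ax":0,"ay":0,"az":0,"hand":1},
    {"dx":-1.5,"dy":0.01,"dz":0,"ax":0,"ay":0,"az":0,"hand":1},
    {"dx":-2.0,"dy":0.02,"dz":0,"ax":0,"ay":0,"az":0,"hand":1},
    {"dx":-2.5,"dy":0.03,"dz":0,"ax":0,"ay":0,"az":0,"hand":1},
    {"dx":-3.0,"dy":0.03,"dz":0,"ax":0,"ay":0,"az":0,"hand":1},
    {"dx":-3.5,"dy":0.04,"dz":0,"ax":0,"ay":0,"az":0,"hand":1},
    {"dx":-4.0,"dy":0.04,"dz":0,"ax":0,"ay":0,"az":0,"hand":1},
    {"dx":-4.5,"dy":0.05,"dz":0,"ax":0,"ay":0,"az":0,"hand":1},
    {"dx":-4.8,"dy":0.05,"dz":0,"ax":0,"ay":0,"az":0,"hand":1}
  ]
}}

```text
clock: 11.05
eef_pos: [556.8, -33.3, 52.5]
tool_rot: [3.141, 0.0, 1.506]
force: [0.2, 0.7, 0.4]
width: -0.1
gripper_force: 0.2
```

{"op": "send_rows", "data": {
  "series": [
    {"dx":-0.5,"dy":0,"dz":0,"ax":0,"ay":0,"az":0,"hand":1},
    {"dx":-1.0,"dy":0,"dz":0,"ax":0,"ay":0,"az":0,"hand":1},
    {"dx":-1.5,"dy":0.01,"dz":0,"ax":0,"ay":0,"az":0,"hand":1},
    {"dx":-2.0,"dy":0.02,"dz":0,"ax":0,"ay":0,"az":0,"hand":1},
    {"dx":-2.4,"dy":0.03,"dz":0,"ax":0,"ay":0,"az":0,"hand":1},
    {"dx":-2.6,"dy":0.03,"dz":0,"ax":0,"ay":0,"az":0,"hand":1},
    {"dx":-2.6,"dy":0.03,"dz":0,"ax":0,"ay":0,"az":0,"hand":1}
  ]
}}

```text
clock: 11.75
eef_pos: [555.5, -59.1, 52.5]
tool_rot: [3.141, 0.0, 1.506]
force: [-0.1, -0.1, 0.1]
width: 0.4
gripper_force: 0.0
```

Run:
```python
from h import *
go(12,-48.5,52.5,np.pi/2-.064)
i=get_image('top');g=i['pixels'].min(2)
cv2.imwrite('pics/t6.png',cv2.resize(i['pixels'][150:310,170:490,::-1],None,fx=2.5,fy=2.5,interpolation=2))
```

```text
d cm [-0.97 -0.14  0.  ] a [ 0.     0.    -0.001]
now [ 13.4 -38.8] [555.5 -59.1  52.5] [-0.1 -0.1  0.1] 11.75
```

View pics/t6.png

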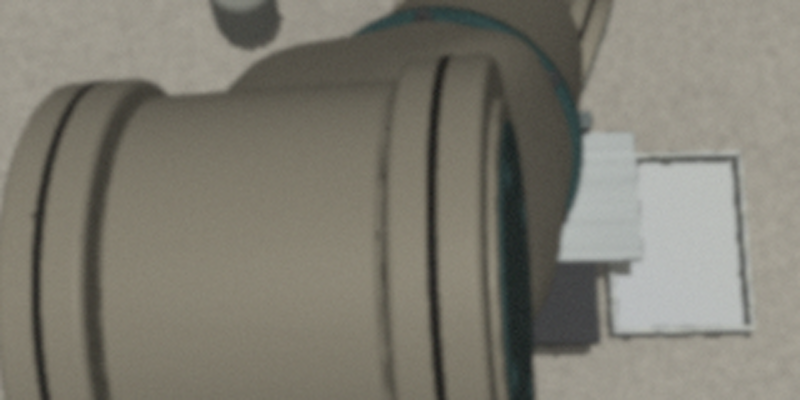

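The plate now overhangs the tray's end, with corners at (642,262) and (634,132) in the crop. That puts its centre at y ≈ -110, which agrees with the TCP reading. 10 mm more is needed.

{"op": "send_rows", "data": {
  "series": [
    {"dx":-0.4,"dy":0,"dz":0,"ax":0,"ay":0,"az":0,"hand":1},
    {"dx":-0.8,"dy":0,"dz":0,"ax":0,"ay":0,"az":0,"hand":1},
    {"dx":-1.0,"dy":0.01,"dz":0,"ax":0,"ay":0,"az":0,"hand":1},
    {"dx":-1.0,"dy":0.01,"dz":0,"ax":0,"ay":0,"az":0,"hand":1},
    {"dx":-1.0,"dy":0.01,"dz":0,"ax":0,"ay":0,"az":0,"hand":1}
  ]
}}

```text
clock: 12.3
eef_pos: [554.9, -68.7, 52.5]
tool_rot: [3.142, 0.0, 1.507]
force: [-0.1, 0.4, 0.7]
width: 0.2
gripper_force: 0.0
```

{"op": "send_rows", "data": {
  "series": [
    {"dx":0.5,"dy":0,"dz":0,"ax":0,"ay":0,"az":0,"hand":1},
    {"dx":1.5,"dy":0,"dz":0,"ax":0,"ay":0,"az":0,"hand":1},
    {"dx":2,"dy":0,"dz":-3,"ax":0,"ay":0,"az":0,"hand":1},
    {"dx":2,"dy":0,"dz":-8,"ax":0,"ay":0,"az":0,"hand":1},
    {"dx":6,"dy":0,"dz":-12,"ax":0,"ay":0,"az":0,"hand":1},
    {"dx":11,"dy":0,"dz":-14,"ax":0,"ay":0,"az":0,"hand":1},
    {"dx":15,"dy":0,"dz":-14,"ax":0,"ay":0,"az":0,"hand":1},
    {"dx":20,"dy":0,"dz":-14,"ax":0,"ay":0,"az":0,"hand":1},
    {"dx":20,"dy":0,"dz":-14,"ax":0,"ay":0,"az":0,"hand":1}
  ]
}}

```text
clock: 13.2
eef_pos: [566.7, 143.2, 192.1]
tool_rot: [-3.141, -0.007, 1.521]
force: [-0.2, 1.5, -0.0]
width: 0.1
gripper_force: 0.0
```

Run:
```python
from h import *
go(12,-48.5,52.5,np.pi/2-.064)
i=get_image('top')
cv2.imwrite('pics/t7.png',cv2.resize(i['pixels'][150:310,170:490,::-1],None,fx=2.5,fy=2.5,interpolation=2))
```

```text
d cm [-21.32  -0.25  13.82] a [-0.001 -0.007  0.014]
now [ 11.6 163.7] [566.7 143.2 192.1] [-0.2  1.5 -0. ] 13.2
```

View pics/t7.png

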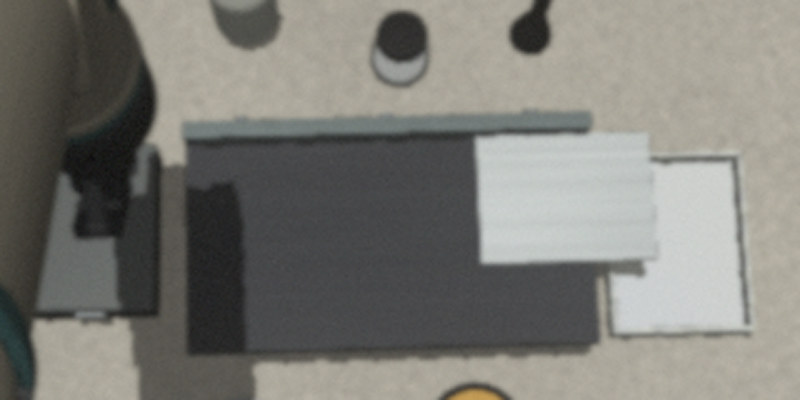

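The arm is clear. In the crop the plate's corners are at (474,137), (648,132), (656,259) and (481,264), and the bystanders are where they were. I'll check the numbers.

Run:
```python
from h import *
i=get_image('top')
f=lambda L:np.array(L)/2.5+[170,150]-.3
P=ray(i,f([(474,137),(648,132),(656,259),(481,264)]),56)
Q=np.array([S(p) for p in P]);print(Q.round(1),Q.mean(0))
# front edge by gradient, columns across plate
g=cv2.GaussianBlur(i['pixels'],(3,3),0).min(2).astype(float)
e=[]
for c in range(366,408,3):
    d=np.diff(g[245:265,c]);e.append((c,245+np.argmin(d)+.5))
E=np.array([S(p) for p in ray(i,e,56)]);print('front edge slope,x',np.polyfit(E[:,1],E[:,0],1),E[:,0].mean())
```

```text
[[  59.8  -59.8]
 [  60.3 -180.3]
 [ -29.  -179.7]
 [ -29.4  -60.7]] [  15.44267737 -120.15018053]
front edge slope,x [-6.69958564e-03 -2.94345314e+01] -28.761275708902243
```

{"op": "send_rows", "data": {
  "series": [
    {"dx":0,"dy":0,"dz":0,"ax":0,"ay":0,"az":0,"hand":1},
    {"dx":0,"dy":0,"dz":0,"ax":0,"ay":0,"az":0,"hand":1},
    {"dx":0,"dy":0,"dz":0,"ax":0,"ay":0,"az":0,"hand":1}
  ]
}}

```text
clock: 13.6
eef_pos: [567.8, 129.5, 192.6]
tool_rot: [-3.142, 0.0, 1.504]
force: [0.6, -0.0, 0.6]
width: 0.1
gripper_force: 0.0
```

```bash
python3 -c "
from cell import *
print(finish_job())"
```

```text
the job is handed in; nothing more can be done
None
```

The job is handed in: the plate lies flat and flush against the fence with about 40 mm over the tray's end by my last camera measurement, the bystanders look unmoved in the views I took, and no verdict was returned.

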